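Draw the key capsule out of the deposit tube with the bail hook

ROBOT

A 7-joint arm with a two-finger parallel gripper is mounted at the origin on the work surface. World frame = base frame: x ahead of the robot, y to its left, z up, the work surface at z = 0. Lengths are in m, angles in rad, forces in N, time in s.
With the tool pointing down it reaches from about 0.4 to 0.85 m from the base axis. Payload 4.5 kg.
Tool frame: the origin (TCP) lies where the fingers leave the gripper's body, on its centre line; the fingertips stand 64 mm ahead of it and the grasp point (between the pads) lies 45 mm ahead of it; z points along the fingers, y is the direction in which the jaws open and shut (so a half turn about z gives the same grasp; the last joint's range is limited). The gripper opens to 88 mm and grips with 3 to 60 N. Pads are 18 mm wide; open, the fingers measure 123 mm over their backs; the gripper's body (75 mm by 187 mm) begins 45 mm behind the grasp point.
Start: joints at [1.354, 0.689, -0.195, 1.565, 0.157, 0.902, -0.215], TCP at [0.155, -0.605, 0.303] pointing down, gripper open.
Joint ranges: [-3.01, 3.01], [-0.46, 2.08], [-1.47, 1.51], [0.13, 2.56], [-1, 4.14], [0.04, 2.09], [-2.66, 2.66]. Speed limits (rad/s): [2.57, 2.57, 3.14, 3.14, 3.14, 3.14, 3.14].

INTERFACE

Orientations are given as a unit quaternion [x, y, z, w].
In Python, from plant import monitor, snapshot, workorder, finder gives the robot as it stands.
- The arm moves only by the tool carry_out, never from a script. Its argument "motion" is one flat list of numbers, 6 for each row, row after row: the shift along the tool's x, y, z in cm, then the turn, a rotation vector about the tool's x, y, z in rad. In form: [x, y, z, rx, ry, rz, x, y, z, rx, ry, rz, ...]. A call has 1 to 8 rows; each row shifts and turns the commanded pose from where the row before left it, along the tool's axes as they then stand; what a row does not reach is not made up. A row lasts 1/8 s, in which the tool goes at most 62.5 mm and 10.7 degrees, less where a joint would pass 70% of its speed; a pose out of reach is approached as far as the arm can. A call with a gripper value outside its range is refused whole. "hand" is the finger opening in cm, from 0 to 8.81, set as the call begins (left out, the last holds). The fingers move at their own pace and stop on an object; "grip_force" is the grip in N (left out, the last holds). Time passes only in rows, so rows that do not move let the fingers close. It gives the time, the measured TCP pose, the force and the opening at its end, in the units of the state.
- monitor.get_state(): the state, without advancing time (a new reading comes with each control period).
- snapshot(name): name is "side" or "top"; returns a dict with "frame" (384x512x3 uint8, red, green, blue), "range_z" (384x512 float32, m along the optical axis (not along the pixel's ray), 0 where there is no reading), "fx", "fy", "cx", "cy" (pixels), "rvec" (rotation vector, rad) and "tvec" (3), from world to camera coordinates, as OpenCV has them. Camera axes: x right, y down, z forward; pixel columns grow to the right and rows downward; lengths in m; the calibration is good to about 2 mm. A picture is of the moment at which its call begins.
- workorder.finish_job(): hands the job in, once; it reports no verdict.
Trained networks look in a picture, given as the dict that the camera call returned (one of the last four; its "shot" number tells which), for a name from the list of things; names that differ only in an ending like _2 or _b are one class to them, and where a whole thing is asked for, a point or a joint stands for the part that bears it (a point fixed in the world has none). Each returns a list of dicts, best first, with "p" (0 to 1); they miss things now and then, are a little off and sometimes report something else, mostly with a low value. They report only what shows in the picture. A call takes as long as a camera call. They do not tell look-alikes from the thing itself.
- finder.masks_of(picture, thing): "pixels" (384x512 bool, what is visible of it) and "extent" ([left, top, right, bottom] in pixels, round what is visible of it).
The state is a dict: "clock": time; "q": joint angles; "qd": joint speeds; "joint_torque": joint torques, N m; "tool_pos": TCP position; "eef_rot": TCP orientation; "contact_force": force on the tool from outside, world axes, zero at the start; "moment": the same for the moment, N m; "opening": opening from 0.0 (shut) to 1.0 (fully open).
Only numpy, scipy, OpenCV 4.12 (cv2) and the standard library are available. Lean on these libraries where they do the work, as an engineer would, in place of code of your own. Each camera call takes 0.05 s, during which the arm holds its last target. There are 200 camera calls.

TASK

The key-deposit tube is clamped upright in the vice and its key capsule sits deep in the bore, where fingers cannot get at it. Take the square-handled hook from the tool rack, feel under the capsule's swing bail with it, draw the capsule out of the tube on the hook without forcing anything, and stand it gently upright in the empty half of the parts tray. Then hang the hook back in its slot in the rack; never touch the capsule with the fingers, and leave the other things where they are.

Things in the scene. Friction and masses are not known exactly. Their poses are not given: they have to be found in the camera images.
- hook_grip (a point): The hook tool, 75 g: upright square wooden handle 24 x 24 mm, 70 mm tall, steel rod below; it hangs in a slot of the rack on its handle's flat foot. The only square handle there (the neighbours' are round). Point: centre of the handle, half-way up; the foot is 35 mm below. z points up along the handle, x the way the hook's point turns out; the handle's flats face x and y.
- hook_foot (a point): Middle of the flat foot of the hook's handle, axes as hook_grip. From here a 4.5 mm rod runs straight down on the handle's axis and ends 95 mm below in a square J: 12 mm across to +x (centre to centre), then 8 mm up. The J reaches from 2.3 mm behind to 14.3 mm ahead of the axis; inside it is 7.5 mm wide.
- hook_throat (a point): Seat of the hook's J, where a hooked wire rests: on top of the cross piece, midway between rod and tip; 6 mm to +x of and 125.3 mm below hook_grip. The lowest point of the hook is 4.5 mm below it, the top of the tip 8 mm above it. Axes as hook_grip.
- capsule_lid (a point): The key capsule: plain aluminium can 42 mm across, 30 mm tall, about 0.17 kg, standing on the floor of the bore with 2 mm play all round. Point: centre of its flat lid; its foot is 30 mm below. The bail on the lid is hinged along this point's y, and swings towards +x or -x. z points up.
- bail_hinge (a point): Middle of the hinge axis (along y) of the capsule's bail, 3 mm above the lid; it turns with the capsule, not with the bail. The bail is a half-round arch of 3.5 mm wire: legs 22 mm apart, 22 mm from hinge to mid-wire at the top. It swings loosely and lies over against its stop, 0.5 rad from upright, top 10.5 mm off centre, towards either +x or -x: which side is not measured.
- tube_mouth (a point): Centre of the upper rim of the key-deposit tube: steel, bore 46 mm, wall 4 mm, clamped upright in a small vice fixed to the bench. The bore's floor is 110 mm below this point, the capsule's lid 80 mm below. The vice lies along this point's y: 105 mm wide in x, from 120 mm in +y to 168 mm in -y, no part over 60 mm tall apart from the tube. z points up.
- ball_catch (a point): Where a sprung ball in the tube's wall bears on the capsule's side (brass boss outside), 93 mm below the mouth, on its -x side. It presses with about 4 N, so over the first 20 mm or so of lift the capsule drags with some 4 to 10 N besides its weight; above that it runs free.
- tray_spot (a point): Centre of the floor of the empty half of the grey parts tray (fixed, 26 mm tall, walls 3 mm, 140 mm in x by 220 mm in y); this half is 134 mm in x by 105 mm in y inside. The other half, on the -y side, holds a lock cylinder. z points up.
- rack: The tool rack, fixed: sheet-steel stand, top plate 110 mm above the work surface, 70 mm in x by 246 mm in y; origin under its centre on the work surface. Three slots at y = -80, 0 and +80 mm, 37 mm long in x, 15 mm wide in y, open below; a tool hangs in each, handle's foot on the plate. The hook may be in any of them, its J along the slot, and goes back to the same one.
- awl: Bystander: awl with a round light wood handle 26 mm thick, 60 mm tall, in another slot of the rack. Origin at the handle's foot.
- driver: Bystander: screwdriver with a round black handle 28 mm thick, 65 mm tall, in another slot of the rack. Origin at the handle's foot.
- cylinder_lock: Bystander: brass lock half cylinder 45 mm long lying in the occupied half of the tray. Origin under its middle.
- padlock: Bystander: brass padlock 50 x 45 x 22 mm with a steel shackle, lying flat. Origin under its body.
- tube_head: Bystander: the tube's steel lock head, 54 mm across, 36 mm tall. Origin under its centre.
- polish_tin: Bystander: flat dark tin 72 mm across, 24 mm tall. Origin under its centre.
- oil_can: Bystander: yellow oil bottle 48 mm across, 120 mm tall. Origin under its centre.
- shoe_brush: Bystander: shoe brush 95 x 30 x 32 mm. Origin under its centre.
Things that resemble listed ones, but are neither listed nor needed, are in the scene too. What is shaped like the part that bears capsule_lid but pink or red is not meant.

How it is judged:
By the outcome, as a careful person would: the job done as asked, in the order asked, and still so for the second after the job is handed in, with the robot touching nothing.
It also fails if it takes over 72 s, if anything falls off the work surface, if the arm or the gripper's body presses on something with over 40 N, if the wrist force passes 120 N, or if a joint passes its speed limit or range.

## Working session

There is one attempt and no reset: what is moved stays moved. The work goes in short steps, Python scripts to look and compute and a tool call to move; the robot and the scene stay as the last step left them, time stands still between calls to the robot, and variables do not carry over. Pictures are saved under pics/ and viewed, about 8 in all and at most 12, crops included, and the job is handed in when it is done.

Besides the shell and the picture viewer there is one more tool, called after "Request:" by a JSON object that holds its "name" and its "arguments". carry_out: Moves the arm, as the interface text tells. Its arguments: {"type":"object","properties":{"motion":{"type":"array"},"hand":{"type":"number"},"grip_force":{"type":"number"}},"required":["motion"]}

```bash
ls; mkdir -p pics; cat > h.py <<'E'
import numpy as np, cv2
from scipy.spatial.transform import Rotation as R
from plant import monitor, snapshot, workorder, finder
def world(p):
    v,u=np.mgrid[0:384,0:512]; z=p["range_z"]
    c=np.stack([(u-p["cx"])/p["fx"]*z,(v-p["cy"])/p["fy"]*z,z],-1)
    M=R.from_rotvec(np.ravel(p["rvec"])).as_matrix()
    w=(c-np.ravel(p["tvec"]))@M
    w[z<=0]=np.nan
    return w
def proj(p,X):
    return cv2.projectPoints(np.atleast_2d(np.array(X,float)),np.array(p["rvec"],float),np.array(p["tvec"],float),np.array([[p["fx"],0,p["cx"]],[0,p["fy"],p["cy"]],[0,0,1.]]),None)[0][:,0]
def save(img,name): cv2.imwrite("pics/"+name,cv2.cvtColor(img,cv2.COLOR_RGB2BGR))
E
cat > a.py <<'E'
from h import *
ps={n:snapshot(n) for n in("side","top")}
for n,p in ps.items():
    M=R.from_rotvec(np.ravel(p["rvec"])).as_matrix(); print(n,"cam",-M.T@np.ravel(p["tvec"]),"dir",M[2],p["fx"])
    w=world(p); np.save(n+"_w.npy",w); save(p["frame"],n+"0.png")
    for t in["hook_grip","capsule_lid","tube_mouth","rack","awl","driver","tray_spot","cylinder_lock","oil_can"]:
        try: rs=finder.masks_of(p,t)
        except Exception as e: print(t,e); continue
        for r in rs[:3]:
            q=w[r["pixels"]]; q=q[~np.isnan(q[:,0])]
            if len(q): print(n,t,round(r["p"],2),r["extent"],np.median(q,0).round(3),q.min(0).round(3),q.max(0).round(3))
print(monitor.get_state())
E
python3 a.py; python3 -c "
import cv2,numpy as np
cv2.imwrite('pics/both.png',np.hstack([cv2.imread('pics/side0.png'),cv2.imread('pics/top0.png')])) "
```

```text
pics
side cam [ 0.19498439 -0.4835606   0.78701006] dir [ 0.3861803   0.55367429 -0.73777338] 353.79515879669685
side hook_grip 0.93 [350.6, 289.1, 372.9, 318.0] [ 0.529 -0.359  0.165] [ 0.526 -0.37   0.083] [ 0.555 -0.346  0.183]
side capsule_lid 0.68 [346.4, 287.9, 371.9, 331.4] [ 0.53  -0.358  0.161] [ 0.526 -0.37  -0.001] [ 0.584 -0.331  0.183]
side capsule_lid 0.6 [280.2, 222.9, 292.1, 244.0] [ 0.587 -0.086  0.03 ] [ 0.57  -0.102 -0.001] [ 0.628 -0.044  0.058]
side capsule_lid 0.49 [241.4, 245.5, 259.4, 268.0] [ 0.476 -0.084  0.03 ] [ 0.459 -0.099  0.   ] [ 0.506 -0.04   0.06 ]
side tube_mouth 0.84 [202.1, 171.1, 304.4, 239.5] [0.584 0.023 0.047] [ 0.441 -0.023 -0.002] [0.739 0.123 0.136]
side rack 0.85 [263.4, 246.4, 384.4, 360.9] [ 0.516 -0.295  0.11 ] [ 0.452 -0.407 -0.002] [ 0.642 -0.097  0.158]
side awl 0.61 [287.2, 248.2, 296.6, 270.2] [ 0.499 -0.206  0.149] [ 0.491 -0.214  0.001] [ 0.541 -0.154  0.173]
side awl 0.5 [154.1, 147.8, 225.6, 210.6] [0.502 0.272 0.005] [ 0.432  0.16  -0.001] [0.576 0.417 0.03 ]
side driver 0.89 [315.8, 267.8, 329.2, 290.7] [ 0.515 -0.283  0.16 
[... 1930 characters left out ...]
0.777 0.314 0.125]
{'clock': 1.0, 'q': array([ 1.35381786,  0.68911486, -0.19460099,  1.56529789,  0.15731766,
        0.90248081, -0.21509715]), 'qd': array([ 0.00015591,  0.00146547, -0.00057565, -0.00114839, -0.00116076,
       -0.00128633,  0.00143449]), 'joint_torque': array([ 1.02259251e-03, -5.27496207e+01, -1.26695037e+00, -1.53747958e+01,
       -5.19508054e-02, -6.83392118e-04,  1.30472537e-05]), 'tool_pos': array([ 0.15512698, -0.60546725,  0.30273403]), 'eef_rot': array([9.92146771e-01, 1.25079106e-01, 7.03961588e-06, 4.17473040e-05]), 'contact_force': array([0.63130825, 0.48570138, 1.29450648]), 'moment': array([0.00883914, 0.00101753, 0.03374558]), 'opening': 1.003697709343231}
```

View pics/side0.png

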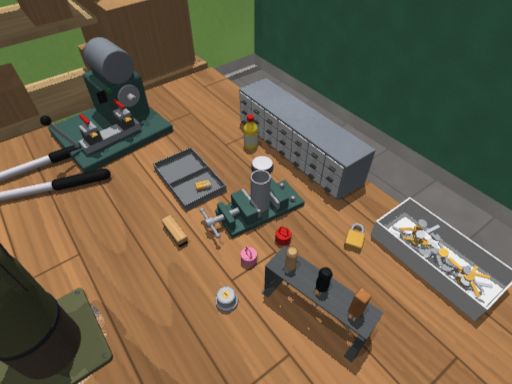

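View pics/top0.png

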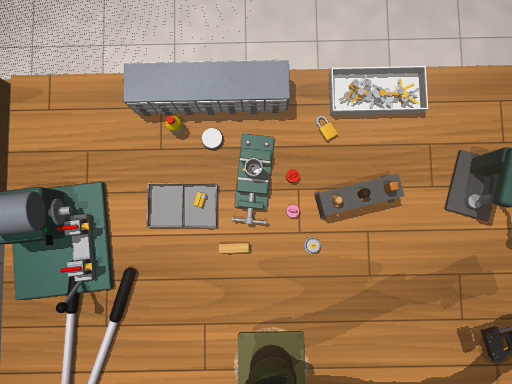

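```bash
cat > b.py <<'E'
from h import *
# averaged top frames
fr=[];rz=[]
for i in range(6):
    p=snapshot("top"); fr.append(p["frame"].astype(float)); rz.append(p["range_z"])
f=np.mean(fr,0).astype(np.uint8); rz=np.array(rz); rz[rz==0]=np.nan
p["range_z"]=np.nan_to_num(np.nanmedian(rz,0)); w=world(p); 
s=snapshot("side"); ws=world(s)
a=cv2.resize(f[150:190,232:277],(450,400),interpolation=cv2.INTER_CUBIC)
b=cv2.resize(f[172:202,378:408],(300,300),interpolation=cv2.INTER_CUBIC)
c=cv2.resize(s["frame"][165:215,240:290],(300,300),interpolation=cv2.INTER_CUBIC)
d=cv2.resize(s["frame"][280:340,330:390],(300,300),interpolation=cv2.INTER_CUBIC)
im=np.zeros((600,800,3),np.uint8); im[:400,:450]=a; im[:300,500:]=b; im[300:,500:]=d;save(im,"c1.png")
def rect(m,nm):
    q=m.astype(np.float32); r=cv2.minAreaRect(q[:,:2]*1000); print(nm,len(q),r,np.median(q,0).round(4))
for n,W in(("top",w),("side",ws)):
    X,Y,Z=W[...,0],W[...,1],W[...,2]
    m=(abs(Z-.11)<.006)&(X>.4)&(X<.66)&(Y<-.1)&(Y>-.47); rect(W[m],n+" plate")
    m=(Z>.168)&(Z<.19)&(X>.49)&(X<.59)&(Y<-.325)&(Y>-.4); rect(W[m],n+" handle"); print(np.nanmax(W[m][:,2]))
    m=(Z>.12)&(Z<.15)&(X>.56)&(X<.66)&(Y<.1)&(Y>0); rect(W[m],n+" rim"); print(cv2.minEnclosingCircle((W[m][:,:2]*1000).astype(np.float32)),np.median(W[m][:,2]))
    m=(Z>.045)&(Z<.062)&(X>.42)&(X<.76)&(Y<.13)&(Y>-.04); rect(W[m],n+" vice")
    m=(Z>.015)&(Z<.03)&(X>.4)&(X<.61)&(Y<.43)&(Y>.14); rect(W[m],n+" tray")
c=proj(p,[[.609,.042,.055]])[0]; print(c)
X,Y,Z=w[...,0],w[...,1],w[...,2]
for v in range(160,180): print(v,' '.join('%4.0f'%(1000*z) if z==z else '  --' for z in Z[v,244:266]))
E
python3 b.py
```

```text
top plate 1578 ((519.849609375, -278.21417236328125), (70.02735900878906, 246.69912719726562), 12.846399307250977) [ 0.5179 -0.2673  0.1102]
top handle 78 ((537.0938110351562, -355.66302490234375), (23.749073028564453, 23.579057693481445), 9.850686073303223) [ 0.5359 -0.3536  0.1795]
0.1820892310883525
top rim 90 ((606.0059814453125, 41.840423583984375), (50.46646499633789, 50.83823776245117), 88.79998016357422) [0.6066 0.0428 0.1327]
((606.0399169921875, 42.429405212402344), 26.813203811645508) 0.13269938360391292
top vice 1090 ((555.9558715820312, 49.04106903076172), (103.23820495605469, 233.02915954589844), 83.13628387451172) [0.5699 0.0479 0.0587]
top tray 464 ((502.69305419921875, 274.36041259765625), (220.09544372558594, 139.865234375), 88.84833526611328) [0.5171 0.2632 0.0234]
side plate 2957 ((522.0138549804688, -277.8061828613281), (72.79367065429688, 247.06527709960938), 12.833045959472656) [ 0.518  -0.2976  0.1104]
side handle 197 ((538.7586059570312, -356.7691955566406), (24.175933837890625, 23.763334274291992), 8.9437837600708) [ 0.5356 -0.3579  0.1797]
0.182399260694906
[... 2094 characters left out ...]
8   20   20   19
174   18   17   17   93  126  134  133  132  133   53   53  131  133  132  130  116   96   63   16   19   19   18
175   20   18   16   52   93  113  130  133  133  133  133  132  133  125  109   94   72   37   22   20   17   19
176   17   17   17   19   57   85   93  111  116  116  117  111  107  100   83   68   47   19   21   21   19   20
177   19   20   18   16   17   54   67   81   85   87   93   86   79   74   59   42   19   20   20   19   20   21
178   58   59   57   61   58   56   57   50   58   58   61   58   54   46   32   16   18   18   16   19   19   18
179   58   56   58   60   60   57   59   62   57   60   60   59   57   61   59   56   57   21   19   18   19   20
```

View pics/c1.png

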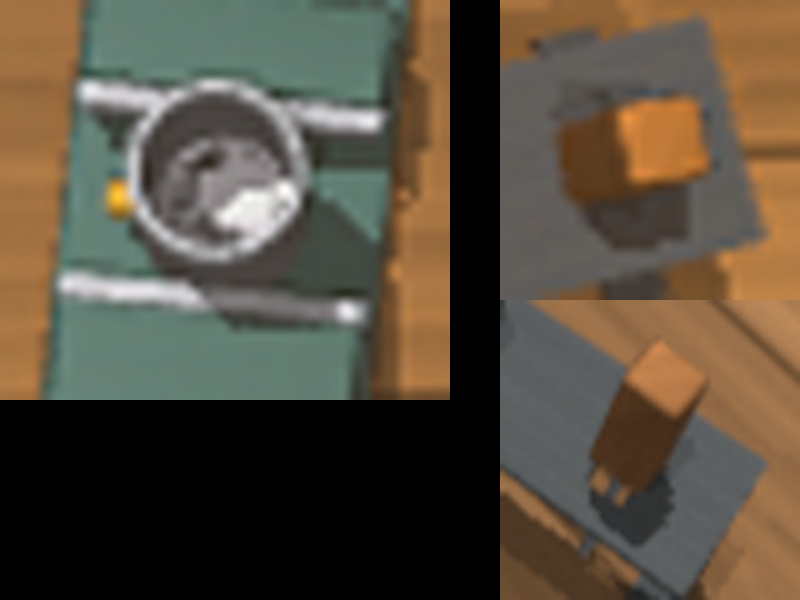

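```bash
cat > c.py <<'E'
from h import *
rz=[]
for i in range(12):
    p=snapshot("top"); rz.append(p["range_z"])
rz=np.array(rz); rz[rz==0]=np.nan
p["range_z"]=np.nan_to_num(np.nanmedian(rz,0)); w=world(p)
X,Y,Z=w[...,0],w[...,1],w[...,2]
C=np.array([.607,.0417]); r=np.hypot(X-C[0],Y-C[1])
rim=(abs(Z-.133)<.004)&(r<.035); q=w[rim]
A=np.c_[2*q[:,:2],np.ones(len(q))]; s=np.linalg.lstsq(A,(q[:,:2]**2).sum(1),rcond=None)[0]; print("rim",s[:2],np.sqrt(s[2]+s[:2]@s[:2]),np.median(q[:,2]))
lid=(abs(Z-.054)<.003)&(r<.026); print("lid",np.median(w[lid],0),w[lid].min(0),w[lid].max(0))
b=(Z>.058)&(Z<.081)&(r<.0165)
for v,u in np.argwhere(b): print(v,u,(w[v,u]*1000).round(1))
# hook J side visible?
s=snapshot("side"); ws=world(s)
ax=np.array([.5386,-.356]); d=np.array([.975,.222])
for sg in(1,-1):
    for nm,t,z in(("rod",0,.02),("low",0,.014),("tiplow",12,.014),("tiptop",12,.022)):
        print(sg,nm,proj(s,[*(ax+sg*d*t/1000),z])[0].round(1))
save(cv2.resize(s["frame"][315:345,325:365],(800,600),interpolation=cv2.INTER_NEAREST),"j.png")
E
python3 c.py
```

```text
rim [0.60603613 0.04205913] 0.024746516023890216 0.13295969727584897
lid [0.60949426 0.04145116 0.05368122] [0.59321427 0.02273113 0.05115172] [0.62831677 0.06062243 0.05692836]
165 252 [620.9  47.6  59.8]
165 253 [620.7  44.5  60.5]
166 251 [616.3  50.5  70.6]
166 252 [616.7  47.5  67.3]
166 253 [617.4  44.5  61.4]
167 251 [612.9  50.6  72.4]
168 250 [609.6  53.6  74.5]
168 251 [609.4  50.5  75.3]
169 251 [606.   50.5  77.5]
170 251 [602.8  50.6  78.2]
171 251 [599.9  50.7  76.8]
172 252 [597.2  47.7  73.3]
173 253 [594.4  44.8  70. ]
173 254 [594.9  41.7  65.6]
173 255 [595.4  38.7  60.7]
173 256 [595.7  35.6  58.4]
1 rod [346.1 329.1]
1 low [345.6 330.2]
1 tiplow [348.4 326.1]
1 tiptop [349.1 324.6]
-1 rod [346.1 329.1]
-1 low [345.6 330.2]
-1 tiplow [342.7 334.4]
-1 tiptop [343.4 333. ]
```

View pics/j.png

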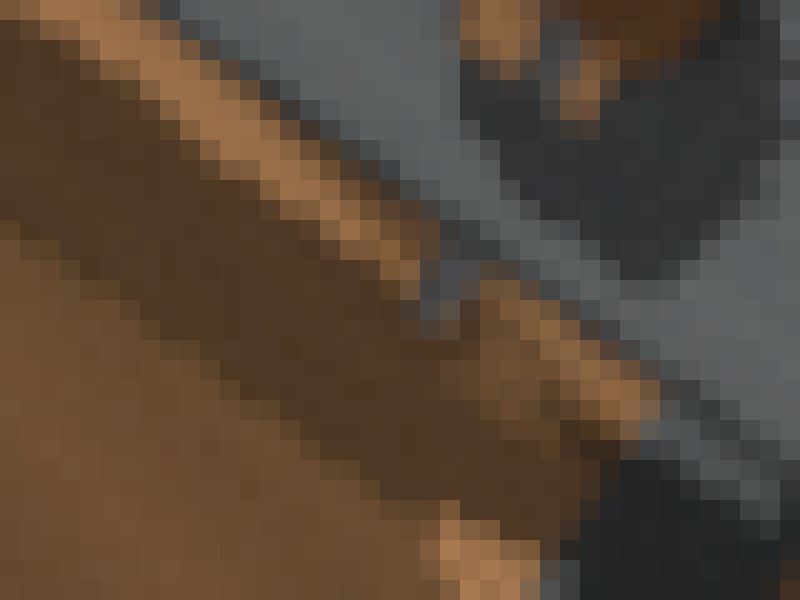

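```bash
cat > fit.py <<'E'
from h import *
from scipy.optimize import least_squares
P=np.array([[620.9,47.6,59.8],[620.7,44.5,60.5],[616.3,50.5,70.6],[616.7,47.5,67.3],[617.4,44.5,61.4],[612.9,50.6,72.4],[609.6,53.6,74.5],[609.4,50.5,75.3],[606,50.5,77.5],[602.8,50.6,78.2],[599.9,50.7,76.8],[597.2,47.7,73.3],[594.4,44.8,70],[594.9,41.7,65.6],[595.4,38.7,60.7]])
t=np.linspace(0,np.pi,60); h=np.linspace(0,11,20)
for arch in("leg","ell"):
    if arch=="leg": prof=np.r_[np.c_[-11+0*h,h],np.c_[-11*np.cos(t),11+11*np.sin(t)],np.c_[11+0*h,h]]
    else: prof=np.c_[-11*np.cos(t),22*np.sin(t)]
    def curve(p):
        u=np.array([np.cos(p[2]),np.sin(p[2])]); v=np.array([np.sin(p[2]),-np.cos(p[2])])
        xy=np.array(p[:2])+np.outer(prof[:,1]*np.sin(.5),u)+np.outer(prof[:,0],v)
        return np.c_[xy,56.5+prof[:,1]*np.cos(.5)]
    f=lambda p: np.linalg.norm(P[:,None]-[-.2,0,1.6]-curve(p)[None],axis=2).min(1)
    r=least_squares(f,[608,40,1.8],loss="soft_l1"); print(arch,r.x,f(r.x).round(1))
E
python3 fit.py
cat >> h.py <<'E'
def go(x,y,z,yaw=None):
    """tool-frame delta to a target TCP (tool down)"""
    s=monitor.get_state(); M=R.from_quat(s["eef_rot"]).as_matrix(); y0=np.arctan2(M[1,0],M[0,0])
    d=M.T@(np.array([x,y,z])-s["tool_pos"])*100
    print("pos",s["tool_pos"].round(4),"yaw",round(y0,4),"tilt",M[:,2].round(4),"t",s["clock"],"F",s["contact_force"].round(2),"open",round(s["opening"],3),"q",s["q"].round(2))
    print("d cm",d.round(3),"rz",None if yaw is None else round(-(yaw-y0),4))
E
```

```text
leg [607.22774633  40.74882629   1.82037807] [4.6 3.3 1.  0.8 0.6 1.3 2.5 1.5 0.8 0.9 1.3 1.  0.8 0.6 0.9]
ell [607.28295564  40.95783646   1.82256216] [4.5 3.3 2.7 1.5 0.8 0.7 2.5 0.9 1.  1.  1.6 1.3 2.6 1.5 1.2]
```

Request:
{"name": "carry_out", "arguments": {"motion": [5.42,-1.83,0,0,0,0,5.42,-1.83,0,0,0,0,5.42,-1.83,0,0,0,0,5.42,-1.83,0,0,0,0,5.42,-1.83,0,0,0,0,5.42,-1.83,0,0,0,0,5.42,-1.83,0,0,0,0,5.42,-1.83,0,0,0,0.026], "hand": 5, "grip_force": 40}}

```text
clock: 3.0
tool_pos: [0.5403, -0.355, 0.3028]
eef_rot: [0.994, 0.112, 0.0, 0.0]
contact_force: [0.0, -0.5, 0.4]
opening: 0.572
```

```bash
python3 -c "
from h import *
go(.538,-.356,.195,.224)"
```

```text
pos [ 0.5403 -0.355   0.3028] yaw 0.2241 tilt [ 2.e-04 -3.e-04 -1.e+00] t 3.0 F [ 0.03 -0.54  0.41] open 0.572 q [ 0.58  0.72 -0.14  1.5   0.11  0.94 -0.93]
d cm [-0.246  0.047 10.783] rz 0.0001
```

Request:
{"name": "carry_out", "arguments": {"motion": [-0.25,0.05,3,0,0,0,0,0,4,0,0,0,0,0,3,0,0,0,0,0,0.8,0,0,0,0,0,0,0,0,0]}}

```text
clock: 3.62
tool_pos: [0.5367, -0.3572, 0.195]
eef_rot: [0.994, 0.112, 0.0, 0.0]
contact_force: [0.4, 0.4, 0.7]
opening: 0.567
```

Request:
{"name": "carry_out", "arguments": {"motion": [0,0,0,0,0,0,0,0,0,0,0,0,0,0,0,0,0,0,0,0,0,0,0,0,0,0,0,0,0,0,0,0,0,0,0,0], "hand": 0}}

```text
clock: 4.38
tool_pos: [0.5368, -0.3573, 0.1956]
eef_rot: [0.994, 0.112, 0.0, 0.0]
contact_force: [-1.0, 1.2, 6.3]
opening: 0.272
```

```bash
python3 -c "
from h import *
go(.538,-.356,.195,.224)"
```

```text
pos [ 0.5368 -0.3573  0.1956] yaw 0.2248 tilt [ 1.e-03 -7.e-04 -1.e+00] t 4.375 F [-1.    1.18  6.32] open 0.272 q [ 0.58  0.84 -0.12  1.59  0.14  0.71 -0.95]
d cm [ 0.144 -0.095  0.058] rz 0.0008
```

Request:
{"name": "carry_out", "arguments": {"motion": [0,0,-0.5,0,0,0,0,0,-1.5,0,0,0,0,0,-3,0,0,0,0,0,-4,0,0,0,0,0,-4,0,0,0,0,0,-2,0,0,0,0,0,0,0,0,0]}}

```text
clock: 5.25
tool_pos: [0.5372, -0.3574, 0.3471]
eef_rot: [0.994, 0.112, 0.002, 0.001]
contact_force: [-0.0, 0.6, -1.7]
opening: 0.269
```

```bash
cat > d.py <<'E'
from h import *
go(.607-.006,.041,.345,1.82)
s=snapshot("side"); p=snapshot("top")
print(proj(s,[.538,-.356,.2]))
st=monitor.get_state();t=st["tool_pos"]
cs=proj(s,t-[0,0,.12])[0].astype(int)
a=s["frame"][cs[1]-50:cs[1]+50,cs[0]-50:cs[0]+50]; save(cv2.resize(a,(600,600),interpolation=cv2.INTER_CUBIC),"l1.png")
w=world(s)
q=w.reshape(-1,3); M=R.from_quat(st["eef_rot"]).as_matrix()
l=(q-t)@M*1000
m=(l[:,2]>60)&(l[:,2]<190)&(np.hypot(l[:,0],l[:,1])<30)
l=l[m]; 
for z in range(60,190,8):
    k=l[(l[:,2]>=z)&(l[:,2]<z+8)]
    if len(k): print(z,len(k),np.median(k,0).round(1),k.min(0).round(1),k.max(0).round(1))
E
python3 d.py
```

```text
pos [ 0.5372 -0.3574  0.3471] yaw 0.2247 tilt [ 0.0039 -0.0023 -1.    ] t 5.25 F [-0.05  0.61 -1.7 ] open 0.269 q [ 0.59  0.67 -0.14  1.45  0.1   1.03 -0.92]
d cm [ 15.098 -37.421   0.144] rz -1.5953
[[364.82291821 289.59352026]]
60 45 [-7.7  0.8 63.8] [ -9.1 -13.   60. ] [-5.1 18.3 67.9]
68 44 [-7.6  3.1 71.6] [-9.4 -9.7 68.1] [-1.5 13.5 75.9]
76 26 [-7.5  2.3 77.9] [ -8.9 -10.   76.1] [-5.5 12.6 81.7]
92 4 [ 2.3  2.1 98.1] [ 1.2 -0.  96.1] [ 3.1  3.4 99.1]
100 7 [  2.6   1.4 104.8] [  0.8  -0.2 100.4] [  3.7   3.2 107.7]
108 8 [  3.1   1.9 113. ] [  1.9  -0.3 109.1] [  3.5   4.  115.2]
116 9 [  3.    1.8 122.2] [  0.8  -0.4 116.9] [  3.9   4.  123.5]
124 5 [  3.1   2.5 129. ] [  1.1   0.3 125.8] [  3.8   3.1 131.5]
132 7 [  2.5   2.6 135.7] [  1.8   0.3 132.2] [  4.    3.8 139.2]
140 5 [  2.8   1.8 142.6] [  1.9   0.2 141.9] [  3.4   3.9 146. ]
148 7 [  3.    2.3 150.7] [  2.1   0.  148. ] [  3.8   3.8 155.1]
156 7 [  2.4   1.7 160.9] [1.800e+00 1.000e-01 1.566e+02] [  4.2   3.7 162.9]
164 8 [  3.8   3.2 168.9] [  2.5   0.  164.9] [ 16.4   3.9 171.4]
172 5 [  3.6   3.  173.4] [  3.    0.7 172.7] [ 13.2   3.9 176.1]
```

View pics/l1.png

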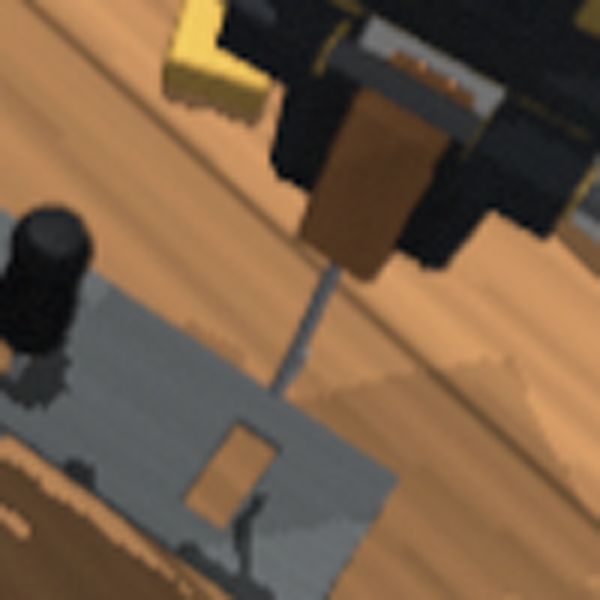

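```bash
cat >> h.py <<'E'
def rows(x,y,z,yaw,n):
    s=monitor.get_state(); M=R.from_quat(s["eef_rot"]).as_matrix(); y0=np.arctan2(M[1,0],M[0,0])
    d=(np.array([x,y,z])-s["tool_pos"])/n*100; dr=(yaw-y0)/n
    for i in range(n):
        a=y0+dr*i; print([round(v,2) for v in(d[0]*np.cos(a)+d[1]*np.sin(a), d[0]*np.sin(a)-d[1]*np.cos(a), -d[2])],-round(dr,4))
E
python3 -c "
from h import *
rows(.6107,.0269,.385,1.82,10)"
```

```text
[np.float64(1.58), np.float64(-3.57), np.float64(-0.41)] -0.1595
[np.float64(2.13), np.float64(-3.28), np.float64(-0.41)] -0.1595
[np.float64(2.62), np.float64(-2.9), np.float64(-0.41)] -0.1595
[np.float64(3.05), np.float64(-2.44), np.float64(-0.41)] -0.1595
[np.float64(3.4), np.float64(-1.93), np.float64(-0.41)] -0.1595
[np.float64(3.66), np.float64(-1.36), np.float64(-0.41)] -0.1595
[np.float64(3.83), np.float64(-0.76), np.float64(-0.41)] -0.1595
[np.float64(3.91), np.float64(-0.15), np.float64(-0.41)] -0.1595
[np.float64(3.88), np.float64(0.48), np.float64(-0.41)] -0.1595
[np.float64(3.76), np.float64(1.09), np.float64(-0.41)] -0.1595
```

Request:
{"name": "carry_out", "arguments": {"motion": [0,0,-3,0,0,0,1.58,-3.57,-1,0,0,-0.16,2.13,-3.28,0,0,0,-0.16,2.62,-2.9,0,0,0,-0.16,3.05,-2.44,0,0,0,-0.16,3.4,-1.93,0,0,0,-0.16,3.66,-1.36,0,0,0,-0.16,3.83,-0.76,0,0,0,-0.16]}}

```text
clock: 6.35
tool_pos: [0.5878, -0.0873, 0.3831]
eef_rot: [0.781, 0.625, -0.001, -0.001]
contact_force: [-0.1, -0.1, -1.7]
opening: 0.273
```

Request:
{"name": "carry_out", "arguments": {"motion": [3.91,-0.15,0,0,0,-0.16,3.88,0.48,0,0,0,-0.16,3.76,1.09,0,0,0,-0.16,0,0,0,0,0,0,0,0,0,0,0,0]}}

```text
clock: 6.98
tool_pos: [0.6099, 0.0257, 0.3834]
eef_rot: [0.612, 0.791, -0.001, -0.001]
contact_force: [0.0, -0.6, -0.7]
opening: 0.271
```

```bash
cat > e.py <<'E'
from h import *
go(.6107,.0269,.345,1.82)
t=monitor.get_state(); T=t["tool_pos"]; M=R.from_quat(t["eef_rot"]).as_matrix()
ax=[0,0,0]
for n in("side","top"):
    w=np.nanmedian([world(snapshot(n)) for _ in range(3)],0).reshape(-1,3)
    l=(w-T)@M*1000
    for a,b,nm in((62,84,"handle"),(100,165,"rod"),(166,182,"J")):
        k=l[(l[:,2]>a)&(l[:,2]<b)&(np.hypot(l[:,0],l[:,1])<25)]
        if len(k): print(n,nm,len(k),np.median(k,0).round(1),k.min(0).round(1),k.max(0).round(1))
E
python3 e.py
```

```text
pos [0.6099 0.0257 0.3834] yaw 1.8234 tilt [-0.0024 -0.0014 -1.    ] t 6.975 F [ 0.03 -0.64 -0.7 ] open 0.271 q [ 0.2   0.63 -0.58  1.49  0.37  1.13 -0.2 ]
d cm [0.095 0.118 3.842] rz 0.0034
side handle 84 [-11.4  -8.   74.3] [-12.9 -13.4  62.1] [10.4 21.5 82.9]
side rod 39 [ -1.5   0.5 127.9] [ -3.   -1.8 100. ] [  1.4   3.9 163.7]
side J 20 [  5.5   0.9 173.6] [ -2.4  -0.6 166.3] [ 13.7   2.3 178.8]
```

Request:
{"name": "carry_out", "arguments": {"motion": [0.14,0.16,0,0,0,0.003,0,0,2.5,0,0,0,0,0,3,0,0,0,0,0,3,0,0,0,0,0,2.5,0,0,0,0,0,1,0,0,0,0,0,0,0,0,0]}}

```text
clock: 8.15
tool_pos: [0.6115, 0.0285, 0.2646]
eef_rot: [0.613, 0.79, -0.0, -0.0]
contact_force: [0.1, -0.2, -0.4]
opening: 0.271
```

```bash
cat > g.py <<'E'
from h import *
import sys
go(.611,.0274,.2374,1.82)
t=monitor.get_state(); T=t["tool_pos"]
s=snapshot("side"); c=proj(s,T-[0,0,.12])[0].astype(int)
c2=(np.hypot(*(T[:2]-[.607,.0417])))
save(cv2.resize(s["frame"][c[1]-35:c[1]+40,c[0]-50:c[0]+50],(800,600),interpolation=cv2.INTER_CUBIC),sys.argv[1])
E
python3 g.py g1.png
```

```text
pos [0.6115 0.0285 0.2646] yaw 1.8218 tilt [-5.e-04 -1.e-04 -1.e+00] t 8.15 F [ 0.05 -0.18 -0.44] open 0.271 q [ 0.17  0.76 -0.52  1.63  0.46  0.88 -0.29]
d cm [-0.099 -0.076  2.718] rz 0.0018
```

View pics/g1.png

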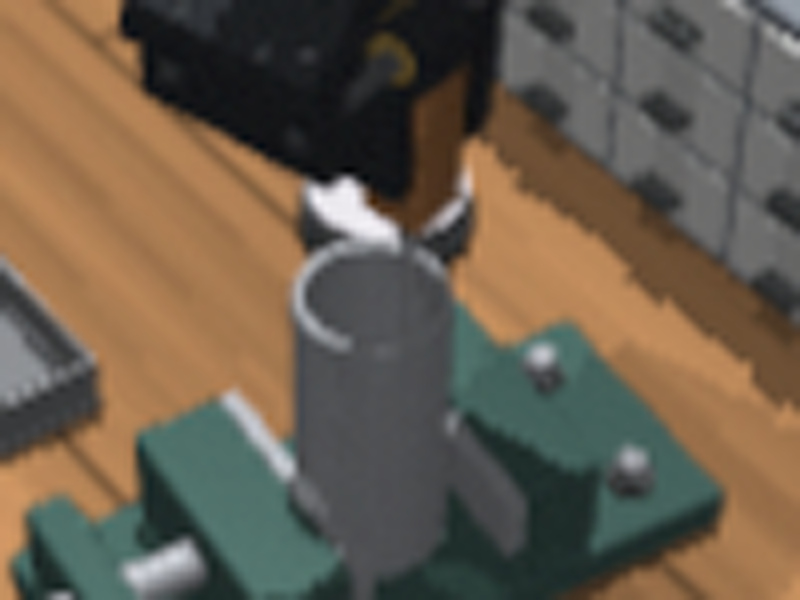

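Request:
{"name": "carry_out", "arguments": {"motion": [-0.1,-0.07,0.5,0,0,0,0,0,0.6,0,0,0,0,0,0.6,0,0,0,0,0,0.5,0,0,0,0,0,0.4,0,0,0,0,0,0.1,0,0,0,0,0,0,0,0,0,0,0,0,0,0,0]}}

```text
clock: 9.2
tool_pos: [0.6112, 0.0274, 0.2379]
eef_rot: [0.613, 0.79, 0.0, 0.0]
contact_force: [0.1, 0.7, -0.1]
opening: 0.271
```

```bash
python3 -c "
from h import *
go(.611,.0274,.2374,1.82)"
```

```text
pos [0.6112 0.0274 0.2379] yaw 1.8218 tilt [ 4.e-04 -0.e+00 -1.e+00] t 9.2 F [ 0.15  0.65 -0.13] open 0.271 q [ 0.16  0.79 -0.51  1.66  0.49  0.82 -0.31]
d cm [ 0.002 -0.015  0.051] rz 0.0018
```

Request:
{"name": "carry_out", "arguments": {"motion": [0.4,0,0,0,0,0,0.4,0,0,0,0,0,0.3,0,0,0,0,0,0,0,0,0,0,0]}}

```text
clock: 9.7
tool_pos: [0.6082, 0.0386, 0.2378]
eef_rot: [0.613, 0.79, 0.0, -0.0]
contact_force: [-0.3, -0.5, -1.0]
opening: 0.271
```

Request:
{"name": "carry_out", "arguments": {"motion": [0.2,0,0,0,0,0,0.2,0,0,0,0,0,0.1,0,0,0,0,0,0,0,0,0,0,0]}}

```text
clock: 10.2
tool_pos: [0.6071, 0.0429, 0.2377]
eef_rot: [0.613, 0.79, -0.0, 0.0]
contact_force: [-0.3, -0.4, -1.0]
opening: 0.268
```

```bash
python3 -c "
from h import *
go(.611,.0274,.2374,1.82)"
```

```text
pos [0.6071 0.0429 0.2377] yaw 1.8219 tilt [ 0.e+00 -1.e-04 -1.e+00] t 10.2 F [-0.33 -0.42 -1.01] open 0.268 q [ 0.13  0.78 -0.5   1.67  0.49  0.81 -0.34]
d cm [-1.603 -0.004  0.034] rz 0.0019
```

Request:
{"name": "carry_out", "arguments": {"motion": [0,0,-0.4,0,0,0,0,0,-0.4,0,0,0,-0.3,0,0,0,0,0,-0.3,0,0,0,0,0,-0.3,0,-0.1,0,0,0,-0.1,0,-0.2,0,0,0,0,0,0,0,0,0,0,0,0,0,0,0]}}

```text
clock: 11.2
tool_pos: [0.6095, 0.0333, 0.2487]
eef_rot: [0.613, 0.79, 0.0, 0.0]
contact_force: [-0.6, 0.1, -1.2]
opening: 0.274
```

Request:
{"name": "carry_out", "arguments": {"motion": [0,0,-0.2,0,0,0,0,0,-0.2,0,0,0,0,0,-0.2,0,0,0,0,0,0,0,0,0]}}

```text
clock: 11.7
tool_pos: [0.6091, 0.033, 0.2542]
eef_rot: [0.613, 0.79, -0.001, -0.0]
contact_force: [-0.8, -0.5, -5.9]
opening: 0.267
```

```bash
cat > k.py <<'E'
from h import *
go(.611,.0274,.2374,1.82)
w=np.nanmedian([world(snapshot("top")) for _ in range(4)],0)
for v in range(161,178): print(v,' '.join('%4.0f'%(1000*z) if z==z else '  --' for z in w[v,244:266,2]))
E
python3 k.py
```

```text
pos [0.6091 0.033  0.2542] yaw 1.8218 tilt [-1.5e-03 -5.0e-04 -1.0e+00] t 11.7 F [-0.77 -0.47 -5.87] open 0.267 q [ 0.16  0.77 -0.52  1.65  0.47  0.85 -0.31]
d cm [-0.586  0.051  1.685] rz 0.0018
161  537  562  583  583  583  583  585  587  592  594  599  602  605  607  609  611  615  615  618  621  622  626
162  537  540  575  582  582  581  584  587  591  595  599  602  605  608  609  614  615  616  619  621  624  625
163  523  531  552  580  580  582  581  587  591  594  598  601  605  607  611  612  617  617  619  621  624  625
164  344  528  529  565  581  580  581  587  589  595  597  601  606  607  610  613  615  618  621  623  625  626
165   17  506  521  542  575  579  579  583  589  594  599  603  603  608  610  614  617  619  621  623  626  627
166   20  346  345  518  555  578  578  583  590  592  597  602  604  608  611  614  615  619  621  624  625  627
167   16  346  346  343  532  566  579  579  587  590  596  600  604  606  610  614  618  619  623  624  626  629
168   44  343  345  345  507  543  575  575  583  591  596  600  605  607  612  615  617  621  623  624  6
[... 333 characters left out ...]
4  627  629  630
172   19   20  127  342  343  344  341  521  557  574  586  595  599  605  609  613  616  619  624  626  628  632
173   18   19   73  279  281  280  279  299  535  566  582  592  598  603  608  611  615  618  622  627  627  632
174   20   16   21  279  278  279  282  278  297  548  563  589  596  601  607  611  616  620  622  625  629  632
175   19   18   18   53  278  277  281  279  294  523  557  579  593  598  606  611  615  618  621  625  628  632
176   20   19   15   17  279  279  279  276  295  297  537  552  586  595  605  607  614  617  622  628  629  633
177   18   21   18   16  268  263  267  272  297  297  297  541   82  593  601  607  613  618  621  626  627  632
```

Request:
{"name": "carry_out", "arguments": {"motion": [0,0,-0.25,0,0,0,0,0,-0.25,0,0,0,0,0,-0.25,0,0,0,0,0,-0.25,0,0,0]}}

```text
clock: 12.4
tool_pos: [0.6095, 0.0332, 0.2649]
eef_rot: [0.613, 0.79, -0.0, 0.0]
contact_force: [-1.0, 0.6, -7.5]
opening: 0.27
```

Request:
{"name": "carry_out", "arguments": {"motion": [0,0,-0.25,0,0,0,0,0,-0.25,0,0,0,0,0,-0.25,0,0,0,0,0,-0.25,0,0,0,0,0,-0.3,0,0,0,0,0,-0.3,0,0,0,0,0,-0.3,0,0,0,0,0,-0.3,0,0,0]}}

```text
clock: 13.4
tool_pos: [0.6096, 0.0332, 0.2869]
eef_rot: [0.613, 0.79, 0.0, 0.0]
contact_force: [0.0, 0.1, -2.7]
opening: 0.27
```

```bash
python3 -c "
from h import *
go(.6091,.033,.38,1.82)"
```

```text
pos [0.6096 0.0332 0.2869] yaw 1.8218 tilt [ 1.e-04 -0.e+00 -1.e+00] t 13.4 F [ 0.01  0.13 -2.7 ] open 0.27 q [ 0.17  0.73 -0.54  1.62  0.44  0.92 -0.28]
d cm [-7.000e-03 -5.100e-02 -9.306e+00] rz 0.0018
```

Request:
{"name": "carry_out", "arguments": {"motion": [0,0,-0.5,0,0,0,0,0,-0.7,0,0,0,0,0,-0.7,0,0,0,0,0,-0.7,0,0,0,0,0,-0.7,0,0,0,0,0,-0.7,0,0,0,0,0,-0.7,0,0,0,0,0,-0.7,0,0,0]}}

```text
clock: 14.4
tool_pos: [0.6095, 0.0332, 0.3412]
eef_rot: [0.613, 0.79, -0.0, 0.0]
contact_force: [0.3, -0.4, -2.6]
opening: 0.268
```

Request:
{"name": "carry_out", "arguments": {"motion": [0,0,-0.7,0,0,0,0,0,-0.7,0,0,0,0,0,-0.7,0,0,0,0,0,-0.7,0,0,0,0,0,-0.7,0,0,0,0,0,-0.6,0,0,0,0,0,-0.4,0,0,0,0,0,0,0,0,0]}}

```text
clock: 15.4
tool_pos: [0.6096, 0.0332, 0.386]
eef_rot: [0.613, 0.79, 0.0, 0.0]
contact_force: [-0.3, -0.4, -3.0]
opening: 0.273
```

```bash
python3 g.py g2.png; python3 -c "
from h import *
rows(.505,.32,.385,1.82,16)"
```

```text
pos [0.6096 0.0332 0.386 ] yaw 1.8218 tilt [ 5.e-04  0.e+00 -1.e+00] t 15.4 F [-0.28 -0.36 -2.98] open 0.273 q [ 0.19  0.63 -0.58  1.49  0.36  1.13 -0.21]
d cm [-0.597 -0.021 14.859] rz 0.0018
[np.float64(1.9), np.float64(-0.19), np.float64(0.0)] 0.0001
[np.float64(1.9), np.float64(-0.19), np.float64(0.0)] 0.0001
[np.float64(1.9), np.float64(-0.19), np.float64(0.0)] 0.0001
[np.float64(1.9), np.float64(-0.19), np.float64(0.0)] 0.0001
[np.float64(1.9), np.float64(-0.19), np.float64(0.0)] 0.0001
[np.float64(1.9), np.float64(-0.19), np.float64(0.0)] 0.0001
[np.float64(1.9), np.float64(-0.19), np.float64(0.0)] 0.0001
[np.float64(1.9), np.float64(-0.19), np.float64(0.0)] 0.0001
[np.float64(1.9), np.float64(-0.19), np.float64(0.0)] 0.0001
[np.float64(1.9), np.float64(-0.19), np.float64(0.0)] 0.0001
[np.float64(1.9), np.float64(-0.19), np.float64(0.0)] 0.0001
[np.float64(1.9), np.float64(-0.19), np.float64(0.0)] 0.0001
[np.float64(1.9), np.float64(-0.19), np.float64(0.0)] 0.0001
[np.float64(1.9), np.float64(-0.19), np.float64(0.0)] 0.0001
[np.float64(1.9), np.float64(-0.19), np.float64(0.0)] 0.0001
[np.float64(1.9), np.float64(-0.19), np.float64(0.0)] 0.0001
```

View pics/g2.png

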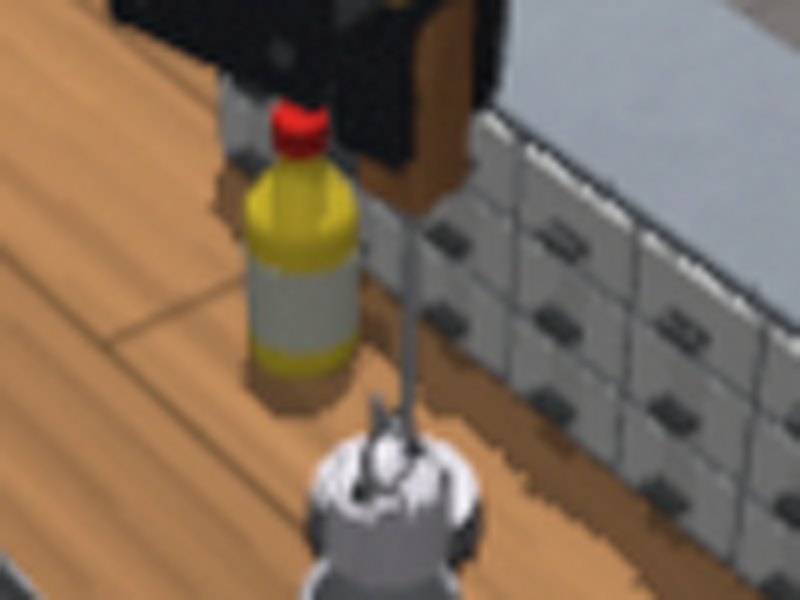

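Request:
{"name": "carry_out", "arguments": {"motion": [0.4,-0.04,0,0,0,0,0.8,-0.07,0,0,0,0,1.2,-0.11,0,0,0,0,1.5,-0.14,0,0,0,0,1.5,-0.14,0,0,0,0,1.5,-0.14,0,0,0,0,1.5,-0.14,0,0,0,0,1.5,-0.14,0,0,0,0]}}

```text
clock: 16.45
tool_pos: [0.5757, 0.1278, 0.3857]
eef_rot: [0.613, 0.79, 0.0, 0.0]
contact_force: [-1.2, 0.1, -3.6]
opening: 0.273
```

Request:
{"name": "carry_out", "arguments": {"motion": [1.5,-0.14,0,0,0,0,1.5,-0.14,0,0,0,0,1.5,-0.14,0,0,0,0,1.5,-0.14,0,0,0,0,1.5,-0.14,0,0,0,0,1.5,-0.14,0,0,0,0,1.5,-0.14,0,0,0,0,1.5,-0.14,0,0,0,0]}}

```text
clock: 17.45
tool_pos: [0.5351, 0.2412, 0.3857]
eef_rot: [0.613, 0.79, -0.0, 0.0]
contact_force: [0.6, 0.5, -2.7]
opening: 0.271
```

Request:
{"name": "carry_out", "arguments": {"motion": [1.5,-0.14,0,0,0,0,1.5,-0.14,0,0,0,0,1.5,-0.14,0,0,0,0,1.2,-0.11,0,0,0,0,1,-0.1,0,0,0,0,0.8,-0.07,0,0,0,0,0.5,-0.05,0,0,0,0,0.4,-0.04,0,0,0,0]}}

```text
clock: 18.45
tool_pos: [0.5069, 0.3197, 0.3856]
eef_rot: [0.613, 0.79, -0.0, 0.0]
contact_force: [-0.1, -0.0, -3.2]
opening: 0.276
```

```bash
cat > m.py <<'E'
from h import *
go(.507,.320,.26,1.82)
w=np.nanmedian([world(snapshot("side")) for _ in range(3)],0).reshape(-1,3)
T=monitor.get_state()["tool_pos"]; c=T[:2]+.008*np.array([-.247,.969])
q=w[(np.hypot(*(w[:,:2]-c).T)<.03)&(w[:,2]>T[2]-.245)&(w[:,2]<T[2]-.16)]
print(len(q),(np.percentile(q,[1,50,99],axis=0)-[*c,T[2]]).round(4))
X,Y,Z=w.T
for nm,m in(("tray wall",(Z>.02)&(Z<.03)&(X>.42)&(X<.6)&(Y>.15)&(Y<.42)),("empty floor",(Z<.012)&(X>.46)&(X<.54)&(Y>.29)&(Y<.36))): print(nm,np.percentile(w[m],[1,50,99],axis=0).round(4))
E
python3 m.py
```

```text
pos [0.5069 0.3197 0.3856] yaw 1.8214 tilt [ 1.e-04 -4.e-04 -1.e+00] t 18.45 F [-0.13 -0.04 -3.24] open 0.276 q [-0.32  0.61 -0.58  1.52  0.36  1.11 -0.72]
d cm [ 0.036  0.015 12.563] rz 0.0014
248 [[-0.0185 -0.0206 -0.227 ]
 [-0.001  -0.0089 -0.199 ]
 [ 0.0198  0.017  -0.1648]]
tray wall [[0.4329 0.1628 0.0201]
 [0.5095 0.2718 0.0245]
 [0.5758 0.3846 0.0288]]
empty floor [[0.4606 0.2961 0.0019]
 [0.4996 0.3268 0.0043]
 [0.539  0.3588 0.0063]]
```

Request:
{"name": "carry_out", "arguments": {"motion": [0,0,0.8,0,0,0,0,0,1.8,0,0,0,0,0,2.4,0,0,0,0,0,2.4,0,0,0,0,0,2.4,0,0,0,0,0,2,0,0,0,0,0,1.2,0,0,0,0,0,0.6,0,0,0]}}

```text
clock: 19.6
tool_pos: [0.5069, 0.3194, 0.249]
eef_rot: [0.613, 0.79, -0.0, -0.0]
contact_force: [-0.4, -0.6, -1.4]
opening: 0.265
```

Request:
{"name": "carry_out", "arguments": {"motion": [0,0,0.4,0,0,0,0,0,0.2,0,0,0,0,0,0.2,0,0,0,0,0,0.2,0,0,0,0,0,0.2,0,0,0,0,0,0.2,0,0,0,0,0,0.2,0,0,0,0,0,0.2,0,0,0]}}

```text
clock: 20.6
tool_pos: [0.5069, 0.3198, 0.2317]
eef_rot: [0.613, 0.79, 0.0, 0.0]
contact_force: [0.6, -0.4, -0.2]
opening: 0.27
```

```bash
python3 m.py
```

```text
pos [0.5069 0.3198 0.2317] yaw 1.8219 tilt [ 3.e-04  2.e-04 -1.e+00] t 20.6 F [ 0.64 -0.41 -0.2 ] open 0.27 q [-0.36  0.78 -0.49  1.7   0.49  0.78 -0.84]
d cm [ 0.021  0.012 -2.832] rz 0.0019
269 [[-0.0264 -0.0278 -0.2295]
 [-0.0022 -0.0095 -0.2072]
 [ 0.0266  0.021  -0.1681]]
tray wall [[0.4331 0.1626 0.0201]
 [0.5059 0.2729 0.0245]
 [0.5758 0.3846 0.0291]]
empty floor [[0.4606 0.2952 0.0019]
 [0.486  0.3155 0.0045]
 [0.5392 0.359  0.011 ]]
```

Request:
{"name": "carry_out", "arguments": {"motion": [0,0,0.3,0,0,0,0,0,0.3,0,0,0,0,0,0.3,0,0,0,0,0,0.3,0,0,0,0,0,0.2,0,0,0,0,0,0,0,0,0]}}

```text
clock: 21.5
tool_pos: [0.5068, 0.3196, 0.2175]
eef_rot: [0.613, 0.79, -0.0, -0.0]
contact_force: [0.4, -0.7, -0.6]
opening: 0.272
```

Request:
{"name": "carry_out", "arguments": {"motion": [0.2,0,0,0,0,0,0.2,0,0,0,0,0,0.2,0,0,0,0,0,0,0,0,0,0,0,0,0,0,0,0,0]}}

```text
clock: 22.12
tool_pos: [0.5054, 0.3254, 0.2177]
eef_rot: [0.613, 0.79, -0.0, 0.0]
contact_force: [-0.2, 0.3, -0.7]
opening: 0.267
```

Request:
{"name": "carry_out", "arguments": {"motion": [-0.2,0,0,0,0,0,-0.4,0,0,0,0,0,-0.4,0,0,0,0,0,-0.4,0,0,0,0,0,-0.4,0,0,0,0,0,-0.4,0,0,0,0,0,0,0,0,0,0,0]}}

```text
clock: 23.0
tool_pos: [0.5111, 0.3036, 0.2177]
eef_rot: [0.613, 0.79, -0.0, 0.0]
contact_force: [0.1, -0.2, -1.2]
opening: 0.269
```

```bash
python3 g.py g3.png
```

```text
pos [0.5111 0.3036 0.2177] yaw 1.8211 tilt [ 1.e-04 -4.e-04 -1.e+00] t 23.0 F [ 0.07 -0.18 -1.18] open 0.269 q [-0.34  0.79 -0.48  1.73  0.51  0.75 -0.83]
d cm [-29.24    2.839  -1.962] rz 0.0011
```

View pics/g3.png

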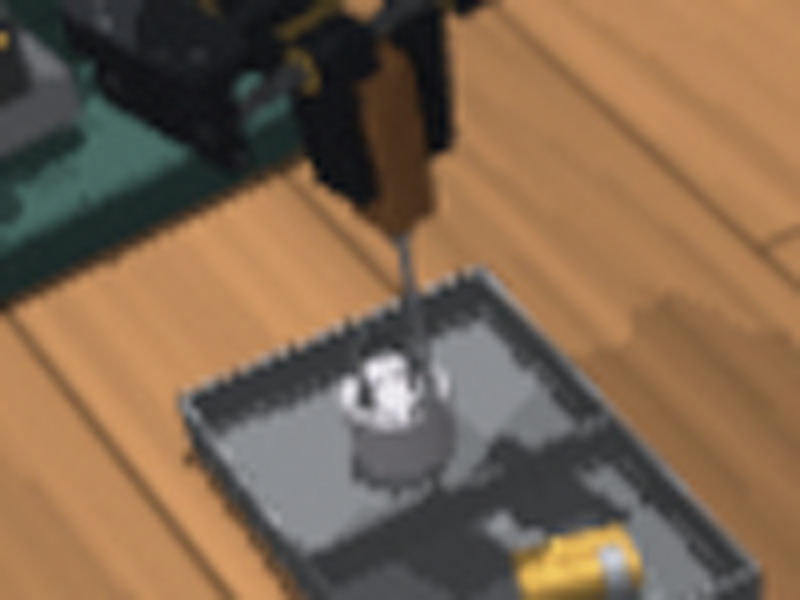

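Request:
{"name": "carry_out", "arguments": {"motion": [0,0,-0.4,0,0,0,0,0,-0.6,0,0,0,0,0,-0.8,0,0,0,0,0,-0.8,0,0,0,0,0,-0.8,0,0,0,0,0,0,0,0,0]}}

```text
clock: 23.8
tool_pos: [0.5111, 0.3045, 0.2526]
eef_rot: [0.613, 0.79, 0.001, 0.0]
contact_force: [-0.5, 0.4, -1.6]
opening: 0.27
```

```bash
cat > n.py <<'E'
from h import *
go(.5368,-.3573,.345,.2248)
w=world(snapshot("side")).reshape(-1,3)
k=w[(np.hypot(w[:,0]-.505,w[:,1]-.328)<.035)&(w[:,2]>.008)&(w[:,2]<.062)]
print(np.percentile(k,[1,50,99],axis=0).round(4)); l=k[abs(k[:,2]-.0335)<.003]; print("lid",l.mean(0).round(4),l.min(0).round(4),l.max(0).round(4)); b=k[k[:,2]>.042]; print("bail",b.mean(0))
E
python3 n.py
```

```text
pos [0.5111 0.3045 0.2526] yaw 1.8218 tilt [ 1.3e-03  9.0e-04 -1.0e+00] t 23.8 F [-0.47  0.43 -1.65] open 0.27 q [-0.33  0.75 -0.51  1.7   0.47  0.81 -0.8 ]
d cm [-64.734 -13.938  -9.3  ] rz 1.597
[[0.4868 0.3053 0.0091]
 [0.5043 0.3189 0.0333]
 [0.5253 0.3461 0.0573]]
lid [0.5058 0.3251 0.034 ] [0.4864 0.3063 0.0306] [0.5277 0.3465 0.0364]
bail [0.50583926 0.33374133 0.05235528]
```

Request:
{"name": "carry_out", "arguments": {"motion": [0,0,-2,0,0,0,0,0,-4,0,0,0,0,0,-4,0,0,0,0,0,-3,0,0,0,0,0,-0.6,0,0,0,0,0,0,0,0,0]}}

```text
clock: 24.6
tool_pos: [0.5106, 0.3038, 0.3868]
eef_rot: [0.613, 0.79, -0.001, 0.0]
contact_force: [-0.0, -1.3, -1.6]
opening: 0.267
```

```bash
python3 -c "
from h import *
go(.5368,-.3573,.385,.2248)
rows(.5368,-.3573,.385,.2248,16)" | sed 's/np.float64//g'
```

```text
pos [0.5106 0.3038 0.3868] yaw 1.8218 tilt [-9.0e-04 -1.1e-03 -1.0e+00] t 24.6 F [-0.04 -1.27 -1.58] open 0.267 q [-0.29  0.6  -0.58  1.54  0.36  1.11 -0.69]
d cm [-64.685 -13.884   0.251] rz 1.597
[(-4.04), (-0.87), (0.01)] 0.0998
[(-4.11), (-0.46), (0.01)] 0.0998
[(-4.13), (-0.05), (0.01)] 0.0998
[(-4.12), (0.36), (0.01)] 0.0998
[(-4.06), (0.77), (0.01)] 0.0998
[(-3.97), (1.17), (0.01)] 0.0998
[(-3.83), (1.56), (0.01)] 0.0998
[(-3.65), (1.94), (0.01)] 0.0998
[(-3.44), (2.29), (0.01)] 0.0998
[(-3.2), (2.62), (0.01)] 0.0998
[(-2.92), (2.93), (0.01)] 0.0998
[(-2.61), (3.2), (0.01)] 0.0998
[(-2.28), (3.45), (0.01)] 0.0998
[(-1.93), (3.66), (0.01)] 0.0998
[(-1.55), (3.83), (0.01)] 0.0998
[(-1.16), (3.97), (0.01)] 0.0998
```

Request:
{"name": "carry_out", "arguments": {"motion": [-4.04,-0.87,0,0,0,0.1,-4.11,-0.46,0,0,0,0.1,-4.13,-0.05,0,0,0,0.1,-4.12,0.36,0,0,0,0.1,-4.06,0.77,0,0,0,0.1,-3.97,1.17,0,0,0,0.1,-3.83,1.56,0,0,0,0.1,-3.65,1.94,0,0,0,0.1]}}

```text
clock: 25.6
tool_pos: [0.5228, -0.0279, 0.3859]
eef_rot: [0.873, 0.488, -0.002, -0.001]
contact_force: [0.7, 0.3, -0.4]
opening: 0.272
```

Request:
{"name": "carry_out", "arguments": {"motion": [-3.44,2.29,0,0,0,0.1,-3.2,2.62,0,0,0,0.1,-2.92,2.93,0,0,0,0.1,-2.61,3.2,0,0,0,0.1,-2.28,3.45,0,0,0,0.1,-1.93,3.66,0,0,0,0.1,-1.55,3.83,0,0,0,0.1,-1.16,3.97,0,0,0,0.1]}}

```text
clock: 26.6
tool_pos: [0.5353, -0.3579, 0.3854]
eef_rot: [0.994, 0.109, -0.002, -0.001]
contact_force: [0.8, -0.5, -0.9]
opening: 0.268
```

Request:
{"name": "carry_out", "arguments": {"motion": [0,0,0,0,0,0,0,0,0,0,0,0]}}

```text
clock: 26.85
tool_pos: [0.5358, -0.3557, 0.386]
eef_rot: [0.994, 0.111, -0.001, -0.001]
contact_force: [-0.1, 1.2, -2.2]
opening: 0.271
```

```bash
cat > o.py <<'E'
from h import *
go(.5368,-.3573,.307,.2248)
t=monitor.get_state(); T=t["tool_pos"]; M=R.from_quat(t["eef_rot"]).as_matrix()
w=np.nanmedian([world(snapshot("side")) for _ in range(3)],0).reshape(-1,3); l=(w-T)@M*1000
for a,b in((62,84),(100,130),(130,160),(164,182)):
    k=l[(l[:,2]>a)&(l[:,2]<b)&(np.hypot(l[:,0],l[:,1])<25)]
    if len(k): print(a,len(k),np.median(k,0).round(1),k.min(0).round(1),k.max(0).round(1))
E
python3 o.py
```

```text
pos [ 0.5358 -0.3557  0.386 ] yaw 0.2231 tilt [-0.0025  0.0024 -1.    ] t 26.85 F [-0.08  1.2  -2.18] open 0.271 q [ 0.58  0.63 -0.13  1.39  0.08  1.12 -0.9 ]
d cm [0.078 0.201 7.897] rz -0.0017
62 142 [-8.7  0.7 71.1] [-10.1 -18.2  62. ] [ 3.1 20.7 82.4]
100 34 [  1.4   0.5 115.9] [  0.6  -1.9 101.3] [  3.7   2.3 130. ]
130 27 [  1.3   0.2 144.2] [  0.3  -2.3 131.5] [  3.8   2.2 157.6]
164 18 [  2.7   1.3 171.5] [  1.   -1.6 165.1] [ 17.3   2.3 178.1]
```

Request:
{"name": "carry_out", "arguments": {"motion": [0.08,0.2,2,0,0,0,0,0,3,0,0,0,0,0,2.5,0,0,0,0,0,1,0,0,0,0,0,0,0,0,0,0,0,0,0,0,0]}}

```text
clock: 27.75
tool_pos: [0.5379, -0.3588, 0.304]
eef_rot: [0.994, 0.111, 0.001, 0.001]
contact_force: [-0.7, -0.6, -0.8]
opening: 0.271
```

```bash
python3 o.py; python3 g.py g4.png
```

```text
pos [ 0.5379 -0.3588  0.304 ] yaw 0.222 tilt [ 0.002  -0.0011 -1.    ] t 27.75 F [-0.74 -0.63 -0.75] open 0.271 q [ 0.58  0.71 -0.12  1.5   0.1   0.93 -0.92]
d cm [-0.076 -0.166 -0.303] rz -0.0028
62 106 [-9.1  1.3 70.7] [-10.2 -19.3  62.1] [ 0.2 20.1 82.7]
100 25 [  1.    0.7 115.1] [  0.2  -1.8 101.2] [  3.8   2.6 129.6]
130 20 [  0.8   0.8 144.3] [ -0.3  -1.2 130.1] [  3.1   2.5 156.3]
164 11 [  1.4   1.8 171.2] [  0.   -1.5 165.5] [ 14.    2.7 177.2]
pos [ 0.5377 -0.3588  0.3038] yaw 0.2218 tilt [ 0.0017 -0.0011 -1.    ] t 27.9 F [-0.39  0.78 -1.09] open 0.263 q [ 0.58  0.71 -0.12  1.5   0.1   0.93 -0.92]
d cm [ 15.641 -36.072   6.607] rz -1.5982
```

View pics/g4.png

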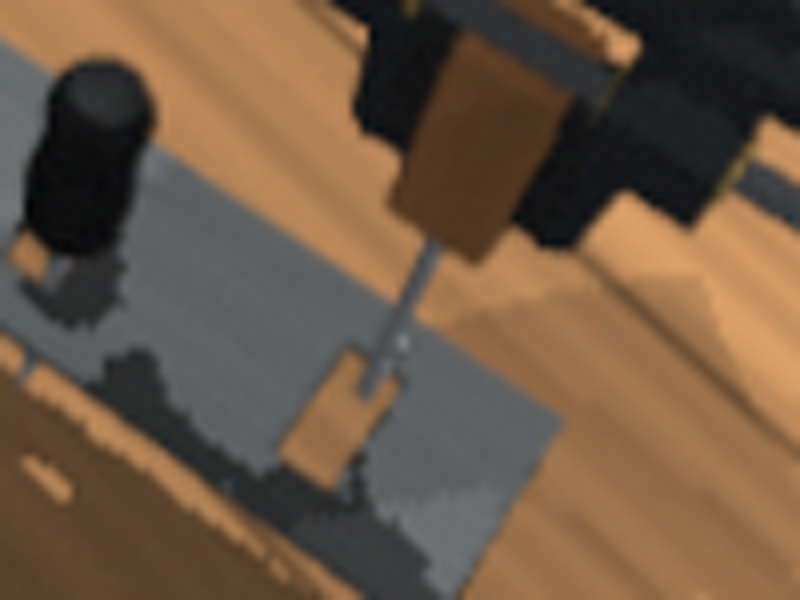

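Request:
{"name": "carry_out", "arguments": {"motion": [0.1,-0.05,0.5,0,0,0,0,0,1,0,0,0,0,0,1,0,0,0,0,0,1,0,0,0,0,0,0,0,0,0]}}

```text
clock: 28.58
tool_pos: [0.5376, -0.3576, 0.2664]
eef_rot: [0.994, 0.111, -0.001, -0.001]
contact_force: [0.7, 0.5, -0.6]
opening: 0.268
```

Request:
{"name": "carry_out", "arguments": {"motion": [0,0,1,0,0,0,0,0,1.5,0,0,0,0,0,1.5,0,0,0,0,0,1.5,0,0,0,0,0,1,0,0,0,0,0,0.3,0,0,0,0,0,0,0,0,0]}}

```text
clock: 29.45
tool_pos: [0.5383, -0.358, 0.1997]
eef_rot: [0.994, 0.111, 0.0, 0.0]
contact_force: [0.3, 0.2, -1.1]
opening: 0.267
```

```bash
python3 -c "
from h import *
go(.5368,-.3573,.1958,.2248)"
```

```text
pos [ 0.5383 -0.358   0.1997] yaw 0.2218 tilt [ 2.e-04 -2.e-04 -1.e+00] t 29.45 F [ 0.33  0.15 -1.15] open 0.267 q [ 0.57  0.84 -0.11  1.59  0.12  0.72 -0.94]
d cm [-0.129 -0.099  0.394] rz -0.003
```

Request:
{"name": "carry_out", "arguments": {"motion": [0,-0.08,0.1,0,0,-0.003,0,0,0.1,0,0,0,0,0,0.1,0,0,0,0,0,0.1,0,0,0,0,0,0,0,0,0,0,0,0,0,0,0]}}

```text
clock: 30.2
tool_pos: [0.5379, -0.3572, 0.1957]
eef_rot: [0.994, 0.112, -0.0, 0.0]
contact_force: [0.3, 0.1, -1.3]
opening: 0.271
```

Request:
{"name": "carry_out", "arguments": {"motion": [0,0,0,0,0,0,0,0,0,0,0,0,0,0,0,0,0,0,0,0,0,0,0,0], "hand": 5}}

```text
clock: 30.7
tool_pos: [0.538, -0.3572, 0.1958]
eef_rot: [0.994, 0.112, 0.0, 0.0]
contact_force: [0.3, -0.2, 0.0]
opening: 0.564
```

Request:
{"name": "carry_out", "arguments": {"motion": [0,0,-0.5,0,0,0,0,0,-2,0,0,0,0,0,-4,0,0,0,0,0,-5,0,0,0,0,0,-5,0,0,0,-5,0,0,0,0,0,-5,0,0,0,0,0,-5,0,0,0,0,0]}}

```text
clock: 31.7
tool_pos: [0.3902, -0.3909, 0.3613]
eef_rot: [0.994, 0.112, 0.0, 0.001]
contact_force: [-0.7, -0.9, 0.6]
opening: 0.563
```

```bash
cat > z.py <<'E'
from h import *
go(.5,-.3,.3)
p=snapshot("top"); s=snapshot("side")
for n,W in(("top",world(p)),("side",world(s))):
    X,Y,Z=W[...,0],W[...,1],W[...,2]
    m=(Z>.168)&(Z<.19)&(X>.49)&(X<.59)&(Y<-.325)&(Y>-.4); k=W[m]
    if len(k): print(n,cv2.minAreaRect((k[:,:2]*1000).astype(np.float32)),np.median(k[:,2]))
    k=W[(np.hypot(X-.505,Y-.328)<.035)&(Z>.03)&(Z<.062)]; print(n,np.percentile(k,[1,50,99],axis=0).round(4))
a=cv2.resize(s["frame"][130:220,140:260],(400,300)); b=cv2.resize(s["frame"][230:350,250:410],(400,300))
im=np.zeros((600,800,3),np.uint8); im[:300,:400]=a; im[:300,400:]=b; im[300:,:400]=cv2.resize(p["frame"],(400,300)); im[300:,400:]=cv2.resize(s["frame"],(400,300)); save(im,"z.png")
E
python3 z.py
```

```text
pos [ 0.3902 -0.3909  0.3613] yaw 0.2249 tilt [ 5.e-04 -1.e-03 -1.e+00] t 31.7 F [-0.72 -0.89  0.63] open 0.563 q [ 0.79  0.52 -0.14  1.71  0.09  0.91 -0.73]
d cm [12.732 -6.413  6.129] rz None
top ((538.1337280273438, -356.1529846191406), (23.42612075805664, 24.34950828552246), 8.517154693603516) 0.17895619286924264
top [[0.487  0.3089 0.0301]
 [0.5034 0.3276 0.0341]
 [0.525  0.3469 0.0551]]
side [[0.4881 0.3057 0.0305]
 [0.5066 0.3264 0.035 ]
 [0.5261 0.3458 0.0581]]
```

View pics/z.png

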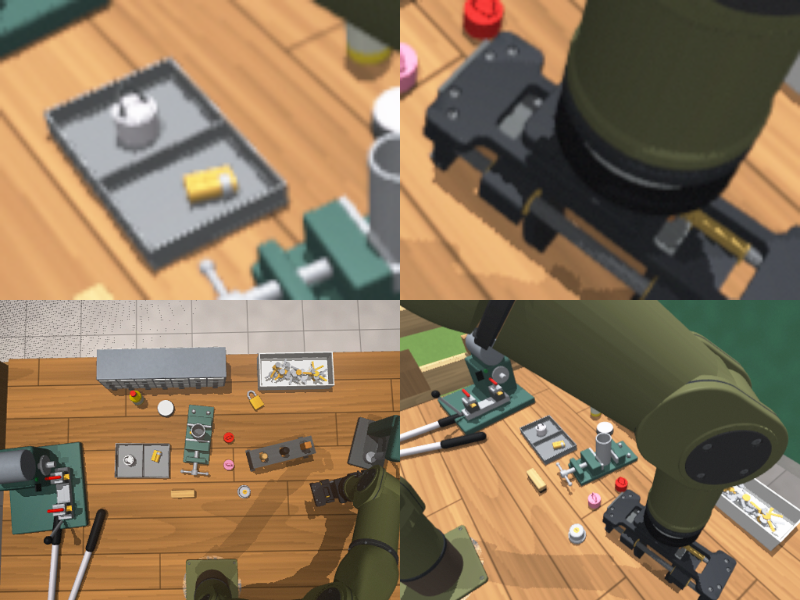

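The capsule stands upright in the empty half of the tray. The hook is back in its slot with its top at 0.179 m, as at the start, and the gripper is clear of everything.

```bash
python3 -c "
from plant import workorder; print(workorder.finish_job())"
```

```text
the job is handed in; nothing more can be done
None
```

The capsule is out of the tube and standing upright in the empty half of the tray. The hook hangs back in its own slot, and the job was handed in at about 32 s on the robot's clock.

- **Lift:** The hook passed under the bail without any contact force I could detect. The wrist read about 7.5 N at most in the ball-catch stretch and about 2.7 N above it, which fits the weight of the capsule plus the hook. The fingers never touched the capsule.
- **Capsule:** After I let go, its lid measured about 34 mm above the bench, so it is standing flat. It is near the middle of that half of the tray, at roughly (0.505, 0.327), with the bail free of the hook.
- **Hook:** The handle is back within about 1 mm of where it started (top camera) and sits at the same height. The force read zero as I released it.
- **Disagreements:** The two cameras differed by 1–2 mm, and the hook appeared to sit 1–2 mm further back in the grip on return. Both were within the clearances.
- **Not measured:** I checked the other items only by eye in the final picture, where they looked unmoved. The arm blocked the side camera's view of the rack there, so the hook's final position rests on the top camera alone.

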